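Specimen vials into the reading rack, last one first

TASK

Move the four specimen vials from their coloured holders into the grey rack in reverse order: the vial that now stands nearest the black end of its row goes into the pocket farthest from the rack's black end, the second nearest into the second farthest, and so on, so that the vial now farthest from the black end stands right beside the rack's black end. Set every vial gently down, upright on the floor of its pocket, without dropping it, and do not disturb the flask.

Things in the scene. Friction and masses are not known exactly. Their poses are not given: they have to be found in the camera images.
- vial_red: loose specimen vial with a red screw cap, about 35 g: white round body 30 mm across, flat bottom; cap 32 mm across, from 52 to 71 mm (the top) above the underside. Origin: centre of the underside; z up the vial. Starts upright in the holder of its own colour, up to 4 mm off the holder's centre in x and y, its underside 9 mm above the table.
- vial_yellow: loose specimen vial with a yellow screw cap, about 35 g: white round body 30 mm across, flat bottom; cap 32 mm across, from 52 to 71 mm (the top) above the underside. Origin: centre of the underside; z up the vial. Starts upright in the holder of its own colour, up to 4 mm off the holder's centre in x and y, its underside 9 mm above the table.
- vial_green: loose specimen vial with a green screw cap, about 35 g: white round body 30 mm across, flat bottom; cap 32 mm across, from 52 to 71 mm (the top) above the underside. Origin: centre of the underside; z up the vial. Starts upright in the holder of its own colour, up to 4 mm off the holder's centre in x and y, its underside 9 mm above the table.
- vial_blue: loose specimen vial with a blue screw cap, about 35 g: white round body 30 mm across, flat bottom; cap 32 mm across, from 52 to 71 mm (the top) above the underside. Origin: centre of the underside; z up the vial. Starts upright in the holder of its own colour, up to 4 mm off the holder's centre in x and y, its underside 9 mm above the table.
- holder_red: fixed red open-topped holder, 52 mm square, 18 mm tall, walls and floor 3 mm. Origin: centre of its underside, 6 mm above the table. The 4 holders stand in a straight row, 58 mm apart, in any colour order, on a white plate (70 x 286 x 6 mm) with a black end block (60 x 22 mm, 34 mm tall) at one end. Axes: z up, y along the row towards that black end. The row is left or right of the rack.
- holder_yellow: fixed yellow open-topped holder, 52 mm square, 18 mm tall, walls and floor 3 mm. Origin: centre of its underside, 6 mm above the table. The 4 holders stand in a straight row, 58 mm apart, in any colour order, on a white plate (70 x 286 x 6 mm) with a black end block (60 x 22 mm, 34 mm tall) at one end. Axes: z up, y along the row towards that black end. The row is left or right of the rack.
- holder_green: fixed green open-topped holder, 52 mm square, 18 mm tall, walls and floor 3 mm. Origin: centre of its underside, 6 mm above the table. The 4 holders stand in a straight row, 58 mm apart, in any colour order, on a white plate (70 x 286 x 6 mm) with a black end block (60 x 22 mm, 34 mm tall) at one end. Axes: z up, y along the row towards that black end. The row is left or right of the rack.
- holder_blue: fixed blue open-topped holder, 52 mm square, 18 mm tall, walls and floor 3 mm. Origin: centre of its underside, 6 mm above the table. The 4 holders stand in a straight row, 58 mm apart, in any colour order, on a white plate (70 x 286 x 6 mm) with a black end block (60 x 22 mm, 34 mm tall) at one end. Axes: z up, y along the row towards that black end. The row is left or right of the rack.
- rack: fixed grey rack, 60 x 286 mm, 22 mm tall, black block (60 x 22 mm, 34 mm tall) at one end. Origin: centre of its underside, on the table; z up, y along the row towards the black end, x across. Four square pockets, 46 mm wide, open on top, empty at the start: centres at y = +87, +29, -29, -87 mm, x = 0, floor 4 mm above the origin; walls 12 mm between pockets, 7 mm at the sides.
- flask: loose green glass conical flask, a bystander, 150 g: 72 mm across at the foot, 110 mm tall. Origin: centre of its underside, on the table. It stands beyond the two rows as seen from the robot. Farther out lie a flat wooden slide box (95 x 175 x 35 mm) and a grey counter (60 x 110 x 35 mm), out of the way.

How it is judged:
By the outcome, as a careful person would: the job done as asked, in the order asked, and still so for the second after the job is handed in, with the robot touching nothing.
It also fails if it takes over 102 s, if anything falls off the work surface, if the arm or the gripper's body presses on something with over 40 N, if the wrist force passes 120 N, or if a joint passes its speed limit or range.

ROBOT

A 7-joint arm with a two-finger parallel gripper is mounted at the origin on the work surface. World frame = base frame: x ahead of the robot, y to its left, z up, the work surface at z = 0. Lengths are in m, angles in degrees, forces in N, time in s.
With the tool pointing down it reaches from about 0.4 to 0.925 m from the base axis. Payload 4.1 kg.
Tool frame: the origin (TCP) lies at the centre of the arm's flange, where the gripper is bolted on; the fingertips stand 173 mm ahead of it and the grasp point (between the pads) lies robot.hold_point_z ahead of it (robot.hold_point_z is the distance from the TCP to the grasp point, in m); x points along the fingers, y is the direction in which the jaws open and shut, and the axes are right-handed (so a half turn about x gives the same grasp; the last joint's range is limited). The gripper opens to 85 mm and grips with 20 to 120 N. Pads are 22 mm wide; open, the fingers measure 114 mm over their backs; the gripper's body (76 mm by 85 mm) begins 54 mm behind the grasp point. The pads swing forward as they close: fully open they stand 13 mm farther back than shut.
Start: joints at [-76.146, 22.827, 2.584, 88.041, -1.071, 69.15, -2.905], TCP at [0.217, 0.613, 0.405] pointing down, gripper open.
Joint ranges: [-161.44, 161.44], [-28.35, 127.94], [-78.24, 83.42], [0, 140.83], [-78.03, 258.03], [13.02, 114.36], [-168.23, 168.23]. Speed limits (degrees/s): [147.25, 147.25, 180, 180, 180, 180, 180].

INTERFACE

Orientations are given as [roll, pitch, yaw] about the fixed x, y, z axes, in that order (R = Rz(yaw) Ry(pitch) Rx(roll)).
In Python, from plant import robot, vision, workorder gives the robot as it stands.
- The arm moves only by the tool apply_moves, never from a script. Its arguments are lists of equal length, an entry for each row: "jaw": the opening, from -1 (shut) to 1 (fully open); "delta_pos": the shift along the tool's x, y, z in mm, a list of three; "spin": the turn about the tool's x in degrees. A call has exactly 8 rows; each row is the pose to reach, as a shift and turn from the pose measured when the call began, along the tool's axes at that moment; what a row does not reach only later rows make up. A row lasts 1/12 s, in which the tool goes at most 41.7 mm and 7.16 degrees, less where a joint would pass 70% of its speed; a pose out of reach is approached as far as the arm can. A call with a gripper value outside its range is refused whole. The fingers move at their own pace and stop on an object; the grip force is fixed at half the most. Time passes only in rows, so rows that repeat a pose let the fingers close, or fill a call up. It gives the time, the measured TCP pose, the force and the opening at its end, in the units of the state.
- robot.state(): the state, without advancing time (a new reading comes with each control period).
- vision.get_image(name): name is "scene" or "top"; returns a dict with "color" (384x512x3 uint8, red, green, blue), "z_map" (384x512 float32, m along the optical axis (not along the pixel's ray), 0 where there is no reading), "mtx" (3x3 intrinsics, pixels), "world_from_camera" (4x4, takes a point from camera to world coordinates). Camera axes: x right, y down, z forward; pixel columns grow to the right and rows downward; lengths in m; the calibration is good to about 2 mm. A picture is of the moment at which its call begins.
- workorder.sign_off(): hands the job in, once; it reports no verdict.
Trained networks look in the newest picture that a camera, given by its name, has taken for a name from the list of things; names that differ only in an ending like _2 or _b are one class to them, and where a whole thing is asked for, a point or a joint stands for the part that bears it (a point fixed in the world has none). Each returns a list of dicts, best first, with "conf" (0 to 1); they miss things now and then, are a little off and sometimes report something else, mostly with a low value. They report only what shows in the picture. A call takes as long as a camera call.
- vision.recognise(camera, name): "xyz" ([x, y, z] in m, in the coordinates of the camera as it stood for that picture, good to about 4 mm: the middle of the surface that is visible of it).
- vision.outline_of(camera, name): "pixels" (384x512 bool, what is visible of it).
- vision.landmark_of(camera, name): "xyz" ([x, y, z] in m, in the coordinates of the camera as it stood for that picture, good to about 4 mm: a listed point, or the origin of a listed thing).
The state is a dict: "clock": time; "qpos": joint angles; "qvel": joint speeds; "joint_efforts": joint torques, N m; "eef_pos": TCP position; "eef_rot": TCP orientation; "wrist_force": force on the tool from outside, world axes, zero at the start; "moment": the same for the moment, N m; "width": finger opening in m.
Only numpy, scipy, OpenCV 4.12 (cv2) and the standard library are available. Lean on these libraries where they do the work, as an engineer would, in place of code of your own. Each camera call takes 0.05 s, during which the arm holds its last target.

## Working session

There is one attempt and no reset: what is moved stays moved. The work goes in short steps, Python scripts to look and compute and a tool call to move; the robot and the scene stay as the last step left them, time stands still between calls to the robot, and variables do not carry over. Pictures are saved under pics/ and viewed, and the job is handed in when it is done.

Besides the shell and the picture viewer there is one more tool, called after "Request:" as name(argument=value, ...) on one line, values as JSON. apply_moves: Moves the arm, as the interface text tells. Its arguments: {"type":"object","properties":{"jaw":{"type":"array"},"delta_pos":{"type":"array"},"spin":{"type":"array"}},"required":["jaw","delta_pos","spin"]}

```bash
ls; mkdir -p pics; python3 - <<'E'
from plant import robot, vision, workorder
import cv2,json
print(robot.state()); print(robot.hold_point_z)
for n in ("scene","top"):
    d=vision.get_image(n); cv2.imwrite(f"pics/{n}0.png",d["color"][:,:,::-1]); print(n,d["mtx"].tolist(),d["world_from_camera"].round(4).tolist())
E
```

```text
pics
{'clock': 0.0, 'qpos': array([-76.14591074,  22.87324207,   2.58010436,  88.11447464,
        -1.07343162,  69.14827528,  -2.90497007]), 'qvel': array([ 0.00027788, -0.0503461 ,  0.0812401 , -0.08341155, -0.00398311,
        0.0995655 , -0.05499032]), 'joint_efforts': array([-5.53700283e-04, -4.75123107e+01,  1.36493638e+00, -2.54219413e+01,
        1.18405707e-02,  9.32394527e-03, -3.39744979e-06]), 'eef_pos': array([0.21711026, 0.6123607 , 0.40364581]), 'eef_rot': array([ -86.98701457,   89.88817344, -106.50762503]), 'wrist_force': array([-0.04338921,  1.15751992, -0.10835593]), 'moment': array([-0.01224157, -0.00370132, -0.0032867 ]), 'width': 0.08548189848995466}
0.1547
scene [[473.20196613505027, 0.0, 258.1036121053888], [0.0, 473.20196613505027, 196.98365687715167], [0.0, 0.0, 1.0]] [[-0.4926, 0.6205, -0.6102, 1.2127], [0.8702, 0.3482, -0.3485, 0.2998], [-0.0038, -0.7027, -0.7115, 0.6924], [0.0, 0.0, 0.0, 1.0]]
top [[434.02353819543504, 0.0, 245.86425420986515], [0.0, 434.02353819543504, 182.7267023115234], [0.0, 0.0, 1.0]] [[-0.0691, -0.9763, 0.2053, 0.467], [-0.9976, 0.0686, -0.0093, -0.0116], [-0.005, -0.2054, -0.9787, 0.8914], [0.0, 0.0, 0.0, 1.0]]
```

View pics/scene0.png

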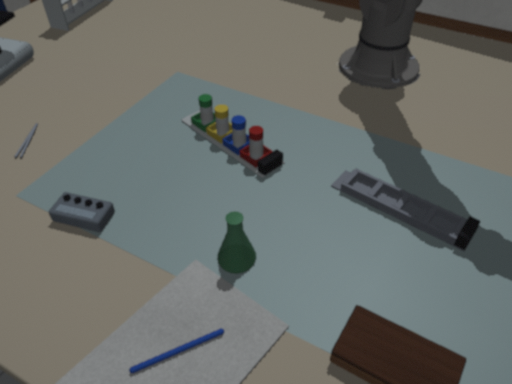

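View pics/top0.png

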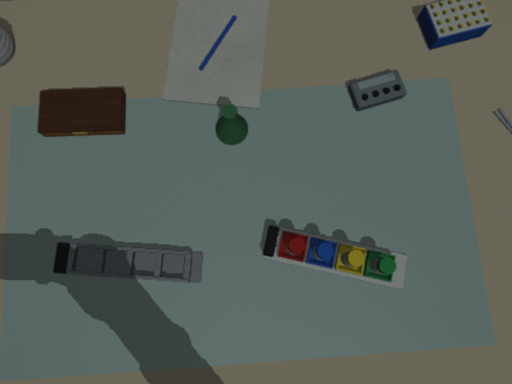

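The scene view shows the row (green, yellow, blue, red, then its black block at about (270,161)) and the rack, with its black end at about (467,230). In the top view, red is at (295,246) nearest the row's black block (270,240) and green at (386,264) is farthest. The rack's black end is at (62,257), with pockets at about x = 89, 118, 147 and 176.

```bash
cat > h.py <<'E'
from plant import robot, vision, workorder
import numpy as np, cv2
from scipy.spatial.transform import Rotation as R
def cloud(d):
    z=d["z_map"]; v,u=np.indices(z.shape); K=d["mtx"]
    p=np.stack([(u-K[0,2])/K[0,0]*z,(v-K[1,2])/K[1,1]*z,z],-1)
    T=d["world_from_camera"]; return p@T[:3,:3].T+T[:3,3]
def w(d,x): 
    T=d["world_from_camera"]; return T[:3,:3]@np.array(x)+T[:3,3]
def tool():
    s=robot.state(); M=R.from_euler("xyz",s["eef_rot"],degrees=True).as_matrix()
    return s,M
def capfit(d,c,name,cam):
    o=vision.outline_of(cam,name)
    if not o: return None
    m=o[0]["pixels"]&(d["z_map"]>0); P=c[m]; zt=np.percentile(P[:,2],95)
    Q=P[P[:,2]>zt-0.006]
    # top disk centre via min enclosing circle
    (x,y),r=cv2.minEnclosingCircle((Q[:,:2]*1000).astype(np.float32))
    return o[0]["conf"],m.sum(),len(Q),np.round([x,y,r,zt*1000],1),np.round(np.median(Q,0)*1000,1)
E
python3 - <<'E'
from h import *
np.set_printoptions(suppress=True,precision=4)
s,M=tool(); print(M)
for cam in ("top","scene"):
    d=vision.get_image(cam); c=cloud(d)
    np.savez(cam+"0.npz",c=c,color=d["color"])
    print(cam,"table z",np.median(c[340:370,250:400,2]) )
    for n in ["vial_red","vial_blue","vial_yellow","vial_green"]:
        l=vision.landmark_of(cam,n); print(n,[(round(a["conf"],2),w(d,a["xyz"])) for a in l[:2]],capfit(d,c,n,cam))
    for n in ["holder_red","holder_blue","holder_yellow","holder_green","rack","flask"]:
        l=vision.landmark_of(cam,n); print(n,[(round(a["conf"],2),w(d,a["xyz"])) for a in l[:2]])
    o=vision.outline_of(cam,"rack")
    if o:
        m=o[0]["pixels"]&(d["z_map"]>0);P=c[m]; print("rack",o[0]["conf"],m.sum(),cv2.minAreaRect((P[:,:2]*1000).astype(np.float32)))
        Q=P[P[:,2]>0.015]; print(cv2.minAreaRect((Q[:,:2]*1000).astype(np.float32)),np.percentile(P[:,2],[5,50,95]))
        im=d["color"].copy(); im[o[0]["pixels"]]=im[o[0]["pixels"]]//2+[100,0,0]; cv2.imwrite(f"pics/{cam}_rack.png",im[:,:,::-1])
E
```

```text
[[-0.0005  0.3341  0.9425]
 [-0.0016  0.9425 -0.3341]
 [-1.     -0.0017  0.0001]]
top table z 0.0010098233235455445
vial_red [(0.62, array([ 0.5134, -0.1055,  0.0092])), (0.19, array([ 0.4655, -0.2628,  0.0057]))] None
vial_blue [(0.83, array([ 0.4972, -0.1578,  0.0083])), (0.67, array([ 0.4788, -0.2168,  0.0125]))] (0.62, np.int64(426), 155, array([ 514.6, -103.3,   34.1,   26.2]), array([ 512.6, -102.4,   24.9]))
vial_yellow [(0.89, array([ 0.4811, -0.2155,  0.0115]))] (0.74, np.int64(313), 218, array([ 482.2, -210.1,   15.2,   82.8]), array([ 482.6, -209.7,   80.5]))
vial_green [(0.76, array([ 0.4668, -0.272 ,  0.0087]))] (0.66, np.int64(372), 240, array([ 465. , -266.6,   16.3,   82.8]), array([ 465.1, -266.3,   80.4]))
holder_red [(0.85, array([ 0.5161, -0.1058,  0.0064]))]
holder_blue [(0.92, array([ 0.4968, -0.1591,  0.0069]))]
holder_yellow [(0.61, array([ 0.4801, -0.2158,  0.0037]))]
holder_green [(0.29, array([ 0.4814, -0.2157,  0.01  ]))]
rack [(0.59, array([ 0.5045,  0.2204, -0.0002]))]
flask [(0.73, array([ 0.4972, -0.1595,  0.0087])), (0.63, array([0.7703, 0.004 , 0.002
[... 943 characters left out ...]
  79.9]))
holder_red [(0.72, array([ 0.5168, -0.1026,  0.0062]))]
holder_blue [(0.65, array([ 0.4995, -0.157 ,  0.0013]))]
holder_yellow [(0.79, array([ 0.4815, -0.2122,  0.0068])), (0.17, array([ 0.4643, -0.2704,  0.0066]))]
holder_green [(0.57, array([ 0.4629, -0.269 ,  0.0065]))]
rack [(0.94, array([ 0.5061,  0.2221, -0.002 ])), (0.2, array([ 0.4689, -0.267 ,  0.0091]))]
flask [(0.73, array([ 0.7749,  0.0034, -0.0038])), (0.34, array([ 0.5054,  0.2213, -0.0013]))]
rack 0.79 4087 ((503.91375732421875, 223.875), (287.743408203125, 86.63743591308594), 85.9112319946289)
((508.8752746582031, 233.49591064453125), (265.2044372558594, 63.901309967041016), 81.98143768310547) [0.0034 0.0153 0.0335]
```

```bash
python3 - <<'E'
from h import *
from scipy.optimize import minimize
np.set_printoptions(suppress=True,precision=1,linewidth=180)
pk=[87,29,-29,-87]
for cam in ("top","scene"):
    c=np.load(cam+"0.npz")["c"]*1000
    P=c.reshape(-1,3); 
    P=P[(abs(P[:,0]-508)<70)&(abs(P[:,1]-225)<170)&(P[:,2]>-10)]
    def model(x,y):
        h=np.zeros_like(x); ins=(abs(x)<30)&(y>-122)&(y<122); h[ins]=22
        for k in pk: h[(abs(x)<23)&(abs(y-k)<23)]=4
        h[(abs(x)<30)&(y>=121)&(y<143)]=34
        h[(abs(x)<30)&(y<=-122)&(y>-143)]=np.nan
        return h
    best=None
    def cost(p):
        a=np.radians(p[2]); d=P[:,:2]-p[:2]
        y=d@[np.cos(a),np.sin(a)]; x=d@[np.sin(a),-np.cos(a)]
        m=model(x,y); e=np.clip(abs(m-P[:,2]),0,12); return np.nanmean(e)
    for a in np.arange(79,86,1):
        for cx in np.arange(498,516,2):
            for cy in np.arange(212,236,2):
                v=cost((cx,cy,a)); 
                if best is None or v<best[0]: best=(v,(cx,cy,a))
    r=minimize(cost,best[1],method="Nelder-Mead",options=dict(initial_simplex=np.array(best[1])+np.array([[0,0,0],[2,0,0],[0,2,0],[0,0,1]])))
    print(cam,best,r.x,r.fun)
    a=np.radians(r.x[2]); d=P[:,:2]-r.x[:2]; y=d@[np.cos(a),np.sin(a)]; x=d@[np.sin(a),-np.cos(a)]
    for y0 in range(-150,152,6):
        s=(abs(x)<15)&(abs(y-y0)<3); print((y0,round(float(np.median(P[s,2])),0)) if s.any() else (y0,None),end=" ")
    print()
    for k in pk: print(k,r.x[:2]+k*np.array([np.cos(a),np.sin(a)]))
E
```

```text
top (np.float64(1.8194932538798996), (np.int64(506), np.int64(224), np.int64(82))) [506.3 223.6  82. ] 1.7688933260507151
(-150, 2.0) (-144, 3.0) (-138, 4.0) (-132, 5.0) (-126, 4.0) (-120, 21.0) (-114, 22.0) (-108, 5.0) (-102, 5.0) (-96, 5.0) (-90, 5.0) (-84, 5.0) (-78, 4.0) (-72, 5.0) (-66, 6.0) (-60, 22.0) (-54, 22.0) (-48, 5.0) (-42, 5.0) (-36, 4.0) (-30, 4.0) (-24, 5.0) (-18, 4.0) (-12, 4.0) (-6, 15.0) (0, 22.0) (6, 22.0) (12, 4.0) (18, 4.0) (24, 5.0) (30, 5.0) (36, 4.0) (42, 4.0) (48, 4.0) (54, 21.0) (60, 22.0) (66, 19.0) (72, 4.0) (78, 4.0) (84, 5.0) (90, 4.0) (96, 4.0) (102, 4.0) (108, 9.0) (114, 22.0) (120, 26.0) (126, 34.0) (132, 35.0) (138, 34.0) (144, 32.0) (150, None) 
87 [518.4 309.8]
29 [510.3 252.3]
-29 [502.3 194.9]
-87 [494.3 137.4]
scene (np.float64(3.2309918616945237), (np.int64(506), np.int64(224), np.int64(82))) [506.6 223.3  82.2] 3.158389151934546
(-150, 1.0) (-144, 3.0) (-138, 5.0) (-132, 5.0) (-126, 6.0) (-120, 23.0) (-114, 22.0) (-108, 11.0) (-102, 5.0) (-96, 5.0) (-90, 5.0) (-84, 5.0) (-78, 5.0) (-72, 6.0) (-66, 22.0) (-60, 22.0) (-54, 21.0) (-48, 5.0) (-42, 5.0) (-36, 5.0) (-30, 5.0) (-24, 4.0) (-18, 5.0) (-12, 5.0) (-6, 22.0) (0, 23.0) (6, 17.0) (12, 4.0) (18, 5.0) (24, 4.0) (30, 5.0) (36, 4.0) (42, 4.0) (48, 5.0) (54, 23.0) (60, 22.0) (66, 7.0) (72, 4.0) (78, 5.0) (84, 5.0) (90, 5.0) (96, 5.0) (102, 5.0) (108, 5.0) (114, 23.0) (120, 24.0) (126, 35.0) (132, 35.0) (138, 35.0) (144, 4.0) (150, 1.0) 
87 [518.5 309.5]
29 [510.6 252. ]
-29 [502.7 194.5]
-87 [494.8 137.1]
```

View pics/top_rack.png

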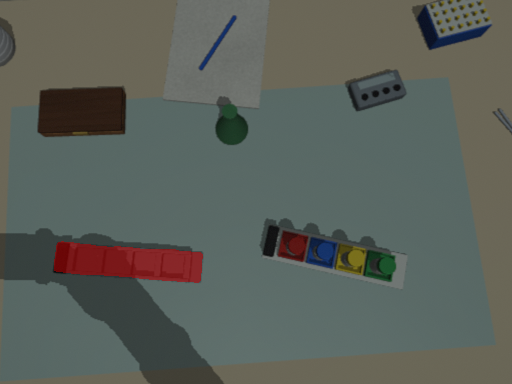

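```bash
cat > go.py <<'E'
import sys
from h import *
np.set_printoptions(suppress=True,precision=1)
s,M=tool(); p=s["eef_pos"]*1000
yaw=np.degrees(np.arctan2(M[1,1],M[0,1]))
print("t",round(s["clock"],2),"tcp",p,"yaw",round(yaw,1),"x",M[:,0].round(3),"F",s["wrist_force"],"w",round(s["width"]*1000,1))
if len(sys.argv)>3:
    t=np.array([float(v) for v in sys.argv[1:4]]); ty=float(sys.argv[4]) if len(sys.argv)>4 else -13
    d=(yaw-ty+180)%360-180
    print("delta",M.T@(t-p),"spin",round(d,1),"dist",np.linalg.norm(t-p))
E
python3 go.py 514.2 -104.2 320
```

```text
t 1.7 tcp [217.2 612.6 404.8] yaw 70.5 x [ 0.  0. -1.] F [-0.3 -0.1  0.7] w 85.6
delta [  84.7 -576.4  519.4] spin 83.5 dist 780.5287426549908
```

Request:
apply_moves(jaw=[0.5,0.5,0.5,0.5,0.5,0.5,0.5,0.5], delta_pos=[[4,-28,25],[8,-56,50],[12,-84,76],[16,-112,101],[20,-140,126],[24,-168,151],[28,-196,177],[32,-224,202]], spin=[7,14,21,28,35,42,49,56])

```text
clock: 2.37
eef_pos: [0.3333, 0.3321, 0.3728]
eef_rot: [138.3, 89.9, 62.4]
wrist_force: [0.7, 0.5, 0.8]
width: 0.064
```

```bash
python3 go.py 514.2 -104.2 320
```

```text
t 2.37 tcp [333.3 332.1 372.8] yaw 14.1 x [ 0.  0. -1.] F [0.7 0.5 0.8] w 64.0
delta [ 52.5  68.9 467.3] spin 27.1 dist 475.30257471469906
```

Request:
apply_moves(jaw=[0.5,0.5,0.5,0.5,0.5,0.5,0.5,0.5], delta_pos=[[4.5,6,40],[9,12,80],[13.5,18,120],[18,24,160],[22.5,30,200],[27,36,240],[31.5,42,280],[36,48,320]], spin=[4,8,12,16,20,24,27,27])

```text
clock: 3.03
eef_pos: [0.4583, 0.0317, 0.3369]
eef_rot: [150.9, 89.9, 47.9]
wrist_force: [0.6, 0.8, -1.5]
width: 0.0644
```

```bash
python3 go.py 514.2 -104.2 310
```

```text
t 3.03 tcp [458.3  31.7 336.9] yaw -12.9 x [ 0.  0. -1.] F [ 0.6  0.8 -1.5] w 64.4
delta [ 26.7  84.9 120. ] spin 0.1 dist 149.38315303170236
```

Request:
apply_moves(jaw=[0.5,0.5,0.5,0.5,0.5,0.5,0.5,0.5], delta_pos=[[6.5,21,30],[13,42,60],[20,64,90],[24,78,110],[26.7,85,120],[26.7,85,120],[26.7,85,120],[26.7,85,120]], spin=[0,0,0,0,0,0,0,0])

```text
clock: 3.7
eef_pos: [0.5142, -0.1031, 0.3101]
eef_rot: [167.5, 89.8, 64.6]
wrist_force: [1.1, 0.2, -0.2]
width: 0.0637
```

```bash
python3 go.py 514.2 -104.2 223; python3 - <<'E'
from h import *
d=vision.get_image("scene"); cv2.imwrite("pics/s1.png",cv2.resize(d["color"][60:200,150:330,::-1],None,fx=4,fy=4))
E
```

```text
t 3.7 tcp [ 514.2 -103.1  310.1] yaw -12.9 x [ 0.  0. -1.] F [ 1.1  0.2 -0.2] w 63.7
delta [87.1  0.1  1.3] spin 0.1 dist 87.06412342305701
```

View pics/s1.png

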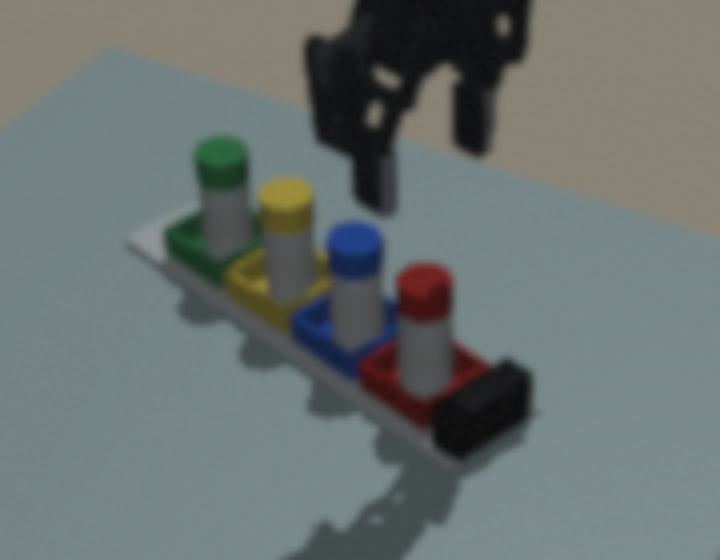

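The crop shows the open jaws above the red vial (crop ~(425,290)), straddling across the row. Next I lower onto the cap.

Request:
apply_moves(jaw=[0.5,0.5,0.5,0.5,0.5,0.5,0.5,0.5], delta_pos=[[15,0,0],[32,0,1],[49,0,1],[65,0,1],[77,0,1],[84,0,1],[87,0,1],[87,0,1]], spin=[0,0,0,0,0,0,0,0])

```text
clock: 4.42
eef_pos: [0.5142, -0.103, 0.223]
eef_rot: [172.7, 89.8, 70.0]
wrist_force: [-0.7, 0.2, 0.0]
width: 0.0639
```

Request:
apply_moves(jaw=[0,-0.2,-0.5,-1,-1,-1,-1,-1], delta_pos=[[0,0,0],[0,0,0],[0,0,0],[0,0,0],[0,0,0],[0,0,0],[0,0,0],[0,0,0]], spin=[0,0,0,0,0,0,0,0])

```text
clock: 5.08
eef_pos: [0.5146, -0.1032, 0.2239]
eef_rot: [157.8, 89.7, 55.0]
wrist_force: [-1.6, 0.7, 7.0]
width: 0.0302
```

```bash
python3 go.py 514.2 -104.2 318; python3 - <<'E'
from h import *
d=vision.get_image("scene"); cv2.imwrite("pics/s2.png",cv2.resize(d["color"][60:200,150:330,::-1],None,fx=4,fy=4))
E
```

```text
t 5.08 tcp [ 514.6 -103.2  223.9] yaw -12.8 x [ 0.  0. -1.] F [-1.6  0.7  7. ] w 30.2
delta [-94.1   0.    0.6] spin 0.2 dist 94.1099205057981
```

View pics/s2.png

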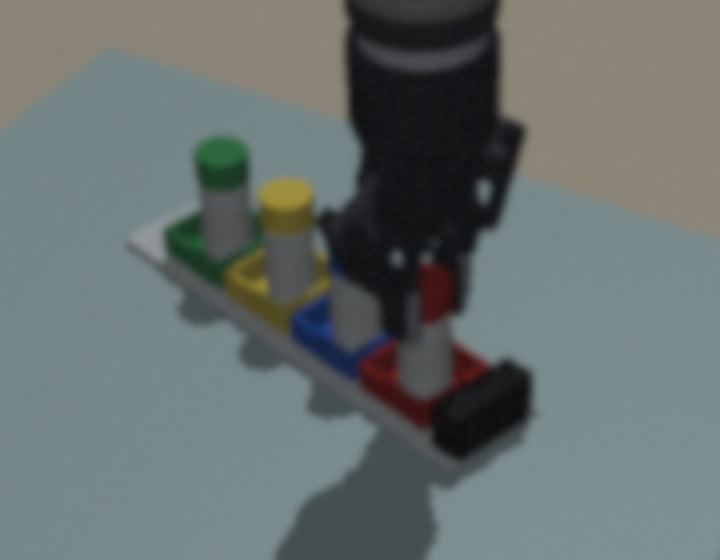

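Request:
apply_moves(jaw=[-1,-1,-1,-1,-1,-1,-1,-1], delta_pos=[[-5,0,0],[-13,0,0],[-26,0,0],[-42,0,0],[-60,0,0],[-77,0,0],[-90,0,0],[-95,0,0]], spin=[0,0,0,0,0,0,0,0])

```text
clock: 5.8
eef_pos: [0.5149, -0.104, 0.3213]
eef_rot: [131.3, 89.6, 28.5]
wrist_force: [0.4, 0.2, 0.1]
width: 0.0301
```

```bash
python3 go.py 494.5 137.3 318; python3 - <<'E'
from h import *
d=vision.get_image("scene"); cv2.imwrite("pics/s3.png",cv2.resize(d["color"][40:200,150:330,::-1],None,fx=3.5,fy=3.5))
E
```

```text
t 5.8 tcp [ 514.9 -104.   321.3] yaw -12.8 x [ 0.  0. -1.] F [0.4 0.2 0.1] w 30.1
delta [   4.1  -73.4 -230.8] spin 0.2 dist 242.1855142581393
```

View pics/s3.png

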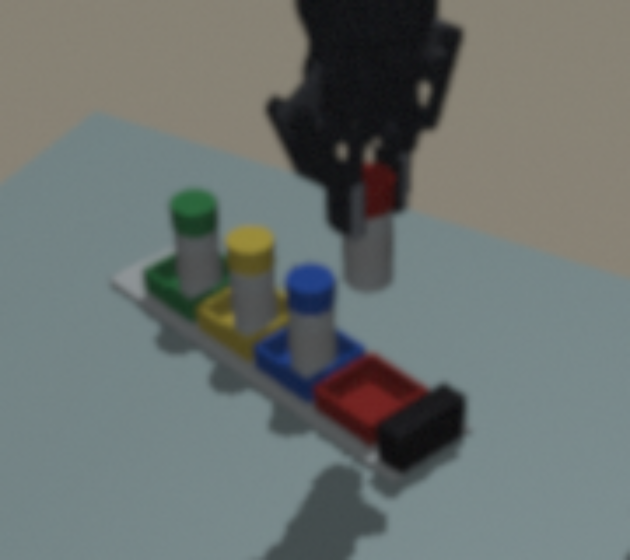

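The red vial (crop ~(370,230)) hangs upright in the jaws and its holder is empty. Next I carry it to the pocket farthest from the rack's black end.

Request:
apply_moves(jaw=[-1,-1,-1,-1,-1,-1,-1,-1], delta_pos=[[0,-7,-21],[1,-17,-53],[1,-29,-92],[2,-42,-131],[2,-54,-170],[3,-65,-205],[4,-71,-224],[4,-73,-231]], spin=[0,0,0,0,0,0,0,0])

```text
clock: 6.52
eef_pos: [0.4938, 0.1421, 0.317]
eef_rot: [146.4, 89.6, 44.0]
wrist_force: [0.5, -0.0, -0.5]
width: 0.03
```

```bash
python3 go.py 494.5 137.3 224; python3 - <<'E'
from h import *
d=vision.get_image("scene"); cv2.imwrite("pics/s4.png",cv2.resize(d["color"][90:250,300:500,::-1],None,fx=3.5,fy=3.5))
E
```

```text
t 6.52 tcp [493.8 142.1 317. ] yaw -12.4 x [ 0.  0. -1.] F [ 0.5 -0.  -0.5] w 30.0
delta [93.   1.4  5.1] spin 0.6 dist 93.14894673995715
```

View pics/s4.png

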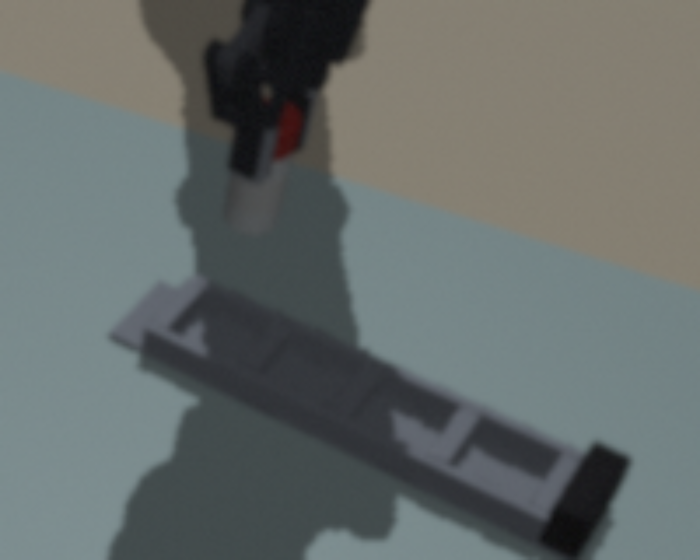

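The red vial is upright above the far-end pocket (crop ~(215,320)).

Request:
apply_moves(jaw=[-1,-1,-1,-1,-1,-1,-1,-1], delta_pos=[[4,1.4,5],[16,1.4,5],[32,1.4,5],[50,1.4,5],[67,1.4,5],[81,1.4,5],[90,1.4,5],[93,1.4,5]], spin=[0,0,0,0,0,0,0,0])

```text
clock: 7.23
eef_pos: [0.4945, 0.1339, 0.2227]
eef_rot: [137.4, 89.8, 34.8]
wrist_force: [0.5, -0.5, -0.6]
width: 0.0305
```

```bash
python3 go.py 494.5 137.3 219.5
```

```text
t 7.23 tcp [494.5 133.9 222.7] yaw -12.7 x [ 0.  0. -1.] F [ 0.5 -0.5 -0.6] w 30.5
delta [ 3.2 -0.7 -3.3] spin 0.3 dist 4.635552443927985
```

Request:
apply_moves(jaw=[-1,-1,-1,-1,-1,-1,-1,-1], delta_pos=[[0,-0.3,-1.5],[0,-0.7,-3],[0.5,-0.7,-3],[1,-0.7,-3],[1.5,-0.7,-3],[2,-0.7,-3],[2.4,-0.7,-3],[2.4,-0.7,-3]], spin=[0,0,0,0,0,0,0,0])

```text
clock: 7.9
eef_pos: [0.4945, 0.1371, 0.2203]
eef_rot: [137.6, 89.8, 35.0]
wrist_force: [-0.4, -0.3, -0.3]
width: 0.0302
```

```bash
python3 go.py 494.5 137.3 218.9
```

```text
t 7.9 tcp [494.5 137.1 220.3] yaw -12.6 x [ 0.  0. -1.] F [-0.4 -0.3 -0.3] w 30.2
delta [ 1.4 -0.  -0.2] spin 0.4 dist 1.4289001187458443
```

Request:
apply_moves(jaw=[-1,-1,-1,-1,-1,-1,-1,-1], delta_pos=[[0.3,0,0],[0.6,0,0],[0.9,0,0],[1.2,0,0],[1.4,0,0],[1.4,0,0],[1.4,0,0],[1.4,0,0]], spin=[0,0,0,0,0,0,0,0])

```text
clock: 8.57
eef_pos: [0.4945, 0.1371, 0.219]
eef_rot: [138.1, 89.8, 35.4]
wrist_force: [-0.7, 0.1, 1.8]
width: 0.0302
```

```bash
python3 go.py; python3 - <<'E'
from h import *
d=vision.get_image("scene"); cv2.imwrite("pics/s5.png",cv2.resize(d["color"][90:250,300:500,::-1],None,fx=3.5,fy=3.5))
E
python3 go.py
```

```text
t 8.57 tcp [494.5 137.1 219. ] yaw -12.6 x [ 0.  0. -1.] F [-0.7  0.1  1.8] w 30.2
t 8.62 tcp [494.5 137.1 219. ] yaw -12.6 x [ 0.  0. -1.] F [-0.8  0.1  0.7] w 30.2
```

View pics/s5.png

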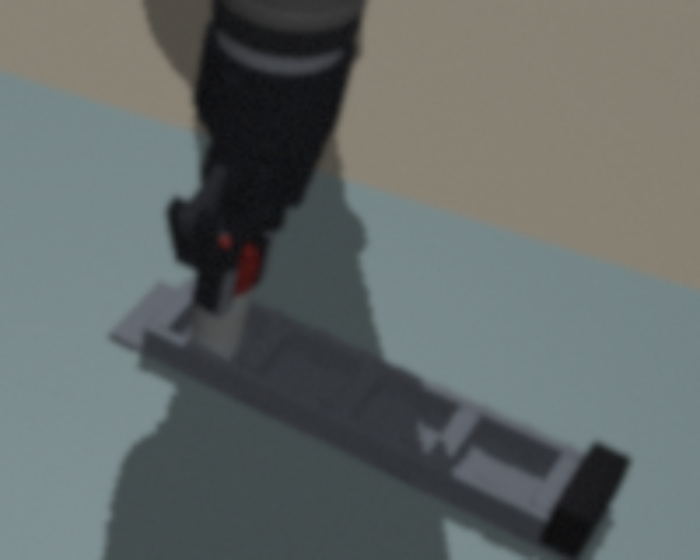

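The vial is in the far-end pocket, crop ~(215,330). I creep on until the force shows contact.

Request:
apply_moves(jaw=[-1,-1,-1,-1,-1,-1,-1,-1], delta_pos=[[0.2,0,0],[0.4,0,0],[0.6,0,0],[0.8,0,0],[0.8,0,0],[0.8,0,0],[0.8,0,0],[0.8,0,0]], spin=[0,0,0,0,0,0,0,0])

```text
clock: 9.28
eef_pos: [0.4946, 0.1371, 0.2189]
eef_rot: [148.8, 89.8, 46.2]
wrist_force: [-2.3, 0.4, 7.7]
width: 0.0305
```

```bash
python3 go.py; python3 -c "
from h import *
vision.get_image('top')"; python3 go.py
```

```text
t 9.28 tcp [494.6 137.1 218.9] yaw -12.6 x [ 0.  0. -1.] F [-2.3  0.4  7.7] w 30.5
t 9.33 tcp [494.6 137.1 218.9] yaw -12.6 x [ 0.  0. -1.] F [-1.5  0.1  7.3] w 29.8
```

Contact is confirmed: the vial stands on the floor at TCP z 218.9, as predicted. I release it and then lift.

Request:
apply_moves(jaw=[-0.3,-0.2,-0.1,0,0.2,0.4,0.5,0.5], delta_pos=[[0,0,0],[0,0,0],[0,0,0],[0,0,0],[0,0,0],[0,0,0],[0,0,0],[0,0,0]], spin=[0,0,0,0,0,0,0,0])

```text
clock: 10.0
eef_pos: [0.4946, 0.1371, 0.2188]
eef_rot: [148.3, 89.8, 45.6]
wrist_force: [-0.2, -0.3, -0.1]
width: 0.064
```

Request:
apply_moves(jaw=[0.5,0.5,0.5,0.5,0.5,0.5,0.5,0.5], delta_pos=[[-5,0,0],[-12,0,0],[-24,0,0],[-40,0,0],[-58,0,0],[-75,0,0],[-87,0,0],[-90,0,0]], spin=[0,0,0,0,0,0,0,0])

```text
clock: 10.67
eef_pos: [0.4954, 0.1368, 0.312]
eef_rot: [137.8, 89.5, 35.2]
wrist_force: [0.4, 0.2, 0.2]
width: 0.0642
```

```bash
python3 go.py 501.5 -153.3 318; python3 - <<'E'
from h import *
d=vision.get_image("scene"); cv2.imwrite("pics/s6.png",cv2.resize(d["color"][90:250,300:500,::-1],None,fx=3.5,fy=3.5))
c=cloud(d); print(capfit(d,c,"vial_red","scene")); print([ (round(l["conf"],2),w(d,l["xyz"]).round(3)) for l in vision.landmark_of("scene","vial_red")])
E
```

```text
t 10.67 tcp [495.4 136.8 312. ] yaw -12.7 x [ 0.  0. -1.] F [0.4 0.2 0.2] w 64.2
delta [ -7.5  69.6 281.6] spin 0.3 dist 290.2121303620707
(0.76, np.int64(535), 159, array([494.2, 136.7,  16.6,  76.4]), array([496.1, 137. ,  75.3]))
[(0.9, array([0.497, 0.137, 0.003]))]
```

View pics/s6.png

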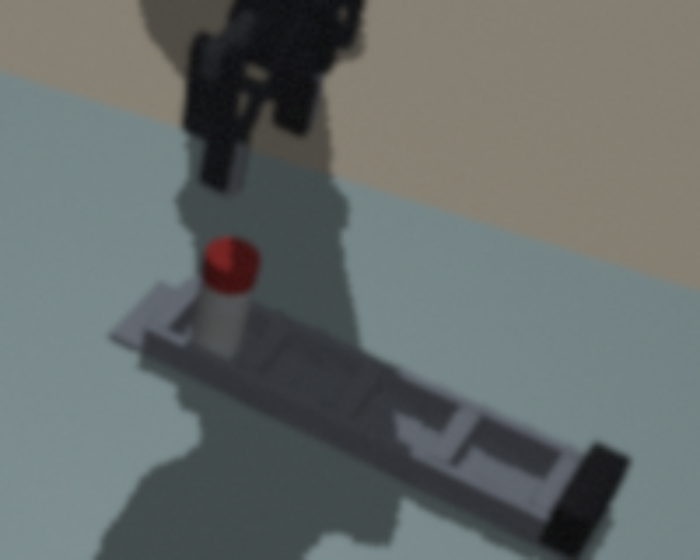

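The red vial stands upright in the far-end pocket at (494,137). Its cap top is 5 mm lower than before, as expected. Blue is next.

Request:
apply_moves(jaw=[0.5,0.5,0.5,0.5,0.5,0.5,0.5,0.5], delta_pos=[[-1,8,34],[-2,18,72],[-4,27,111],[-5,37,150],[-6,46,188],[-7,55,224],[-7.5,63,254],[-7.5,69,277]], spin=[0,0,0,0,0,0,0,0])

```text
clock: 11.48
eef_pos: [0.5, -0.1517, 0.3151]
eef_rot: [155.1, 89.8, 52.3]
wrist_force: [-0.6, -0.5, 0.8]
width: 0.0643
```

```bash
python3 go.py 501.5 -153.3 300
```

```text
t 11.48 tcp [ 500.  -151.7  315.1] yaw -12.8 x [ 0.  0. -1.] F [-0.6 -0.5  0.8] w 64.3
delta [15.1  1.8  1.3] spin 0.2 dist 15.303081128701317
```

Request:
apply_moves(jaw=[0.5,0.5,0.5,0.5,0.5,0.5,0.5,0.5], delta_pos=[[3,1.8,1.3],[7,1.8,1.3],[12,1.8,1.3],[15,1.8,1.3],[15,1.8,1.3],[15,1.8,1.3],[15,1.8,1.3],[15,1.8,1.3]], spin=[0,0,0,0,0,0,0,0])

```text
clock: 12.15
eef_pos: [0.5016, -0.1528, 0.3003]
eef_rot: [149.9, 89.8, 47.1]
wrist_force: [-0.8, 0.3, -0.3]
width: 0.064
```

```bash
python3 go.py 501.5 -153.3 223
```

```text
t 12.15 tcp [ 501.6 -152.8  300.3] yaw -12.8 x [ 0.  0. -1.] F [-0.8  0.3 -0.3] w 64.0
delta [77.3 -0.1  0.8] spin 0.2 dist 77.35071409143342
```

Request:
apply_moves(jaw=[0.5,0.5,0.5,0.5,0.5,0.5,0.5,0.5], delta_pos=[[13,0,0.8],[28,0,0.8],[43,0,0.8],[57,0,0.8],[68,0,0.8],[75,0,0.8],[77,0,0.8],[77,0,0.8]], spin=[0,0,0,0,0,0,0,0])

```text
clock: 12.82
eef_pos: [0.5016, -0.1534, 0.2231]
eef_rot: [157.2, 89.8, 54.4]
wrist_force: [1.5, 0.1, 0.3]
width: 0.0644
```

Request:
apply_moves(jaw=[0,-0.2,-0.5,-1,-1,-1,-1,-1], delta_pos=[[0,0,0],[0,0,0],[0,0,0],[0,0,0],[0,0,0],[0,0,0],[0,0,0],[0,0,0]], spin=[0,0,0,0,0,0,0,0])

```text
clock: 13.48
eef_pos: [0.502, -0.1535, 0.224]
eef_rot: [143.3, 89.8, 40.5]
wrist_force: [-1.1, 1.3, 7.0]
width: 0.0301
```

Same signature as the red grasp. Lifting.

Request:
apply_moves(jaw=[-1,-1,-1,-1,-1,-1,-1,-1], delta_pos=[[-5,0,0],[-13,0,0],[-28,0,0],[-46,0,0],[-66,0,0],[-83,0,0],[-95,0,0],[-98,0,0]], spin=[0,0,0,0,0,0,0,0])

```text
clock: 14.15
eef_pos: [0.5023, -0.1542, 0.3244]
eef_rot: [119.3, 89.6, 16.5]
wrist_force: [0.1, 0.4, -0.4]
width: 0.0301
```

```bash
python3 go.py 502.5 194.7 320;  python3 - <<'E'
from h import *
d=vision.get_image("scene"); cv2.imwrite("pics/s7.png",cv2.resize(d["color"][40:200,150:330,::-1],None,fx=3,fy=3))
E
```

```text
t 14.15 tcp [ 502.3 -154.2  324.4] yaw -12.8 x [ 0.  0. -1.] F [ 0.1  0.4 -0.4] w 30.1
delta [   5.1  -77.  -340.3] spin 0.2 dist 348.9728203078997
```

View pics/s7.png

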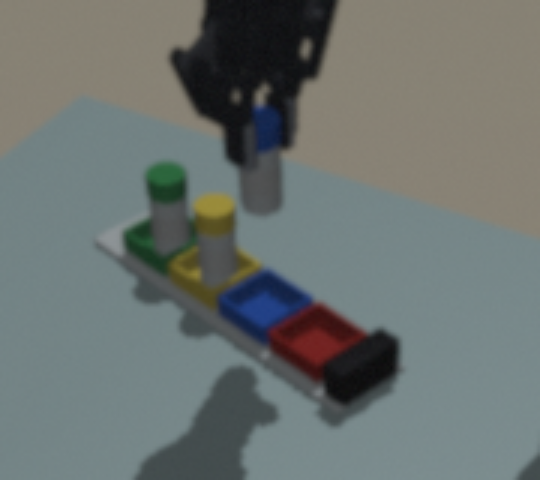

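The blue vial is held upright (crop ~(262,165)), with yellow and green untouched. Now I carry it to the pocket beside red.

Request:
apply_moves(jaw=[-1,-1,-1,-1,-1,-1,-1,-1], delta_pos=[[0,-5,-22],[1,-12,-55],[1,-21,-93],[2,-30,-132],[2,-39,-171],[3,-48,-210],[3,-56,-249],[4,-65,-287]], spin=[0,0,0,0,0,0,0,0])

```text
clock: 14.87
eef_pos: [0.5015, 0.1424, 0.3196]
eef_rot: [125.3, 89.7, 22.6]
wrist_force: [1.4, -0.3, -1.0]
width: 0.03
```

```bash
python3 go.py 502.5 194.7 310
```

```text
t 14.87 tcp [501.5 142.4 319.6] yaw -12.7 x [ 0.  0. -1.] F [ 1.4 -0.3 -1. ] w 30.0
delta [  9.7 -10.6 -51.3] spin 0.3 dist 53.22413741450416
```

Request:
apply_moves(jaw=[-1,-1,-1,-1,-1,-1,-1,-1], delta_pos=[[1,-6,-29],[3,-9,-43],[6,-10,-49],[9,-10.6,-51.3],[9.7,-10.6,-51.3],[9.7,-10.6,-51.3],[9.7,-10.6,-51.3],[9.7,-10.6,-51.3]], spin=[0,0,0,0,0,0,0,0])

```text
clock: 15.53
eef_pos: [0.5028, 0.193, 0.3102]
eef_rot: [122.5, 89.7, 19.6]
wrist_force: [0.6, -0.8, -0.4]
width: 0.03
```

```bash
python3 go.py 502.5 194.7 222
```

```text
t 15.53 tcp [502.8 193.  310.2] yaw -12.9 x [ 0.  0. -1.] F [ 0.6 -0.8 -0.4] w 30.0
delta [88.2 -1.1 -1.3] spin 0.1 dist 88.18264472153608
```

Request:
apply_moves(jaw=[-1,-1,-1,-1,-1,-1,-1,-1], delta_pos=[[10,-1,-1.3],[25,-1,-1.3],[42,-1,-1.3],[58,-1,-1.3],[72,-1,-1.3],[82,-1,-1.3],[87,-1,-1.3],[88,-1,-1.3]], spin=[0,0,0,0,0,0,0,0])

```text
clock: 16.2
eef_pos: [0.5022, 0.1943, 0.2211]
eef_rot: [115.1, 89.8, 12.2]
wrist_force: [-0.1, -0.3, -0.3]
width: 0.0304
```

```bash
python3 go.py 502.5 194.7 218.5
```

```text
t 16.2 tcp [502.2 194.3 221.1] yaw -12.9 x [ 0.  0. -1.] F [-0.1 -0.3 -0.3] w 30.4
delta [ 2.6  0.2 -0.4] spin 0.1 dist 2.6596438318020637
```

Request:
apply_moves(jaw=[-1,-1,-1,-1,-1,-1,-1,-1], delta_pos=[[0.4,0.2,-0.4],[0.8,0.2,-0.4],[1.2,0.2,-0.4],[1.6,0.2,-0.4],[2,0.2,-0.4],[2.3,0.2,-0.4],[2.6,0.2,-0.4],[2.6,0.2,-0.4]], spin=[0,0,0,0,0,0,0,0])

```text
clock: 16.87
eef_pos: [0.5027, 0.1948, 0.219]
eef_rot: [122.4, 89.8, 19.4]
wrist_force: [-0.2, -0.4, 3.9]
width: 0.0302
```

```bash
python3 go.py 502.5 194.7 218.5
```

```text
t 16.87 tcp [502.7 194.8 219. ] yaw -12.9 x [ 0.  0. -1.] F [-0.2 -0.4  3.9] w 30.2
delta [ 0.5 -0.2  0.1] spin 0.1 dist 0.5606502290143055
```

The floor contact reads 3.9 N. Releasing.

Request:
apply_moves(jaw=[-0.3,-0.2,-0.1,0,0.2,0.4,0.5,0.5], delta_pos=[[0.2,0,0],[0.2,0,0],[0.2,0,0],[0.2,0,0],[0.2,0,0],[0.2,0,0],[0.2,0,0],[0.2,0,0]], spin=[0,0,0,0,0,0,0,0])

```text
clock: 17.53
eef_pos: [0.5027, 0.1947, 0.2188]
eef_rot: [121.4, 89.8, 18.5]
wrist_force: [0.4, -0.4, 0.2]
width: 0.0638
```

Request:
apply_moves(jaw=[0.5,0.5,0.5,0.5,0.5,0.5,0.5,0.5], delta_pos=[[-5,0,0],[-12,0,0],[-24,0,0],[-40,0,0],[-58,0,0],[-75,0,0],[-87,0,0],[-90,0,0]], spin=[0,0,0,0,0,0,0,0])

```text
clock: 18.2
eef_pos: [0.5033, 0.1947, 0.3118]
eef_rot: [128.8, 89.5, 25.9]
wrist_force: [0.5, 0.2, -0.3]
width: 0.0644
```

```bash
python3 go.py 482.6 -210 316; python3 - <<'E'
from h import *
d=vision.get_image("scene"); cv2.imwrite("pics/s8.png",cv2.resize(d["color"][90:250,300:500,::-1],None,fx=3,fy=3))
c=cloud(d)
for n in ("vial_red","vial_blue","vial_yellow","vial_green"): print(n,capfit(d,c,n,"scene"))
E
```

```text
t 18.2 tcp [503.3 194.7 311.8] yaw -12.9 x [ 0.  0. -1.] F [ 0.5  0.2 -0.3] w 64.4
delta [ -6.   70.5 399.1] spin 0.1 dist 405.276640361212
vial_red (0.58, np.int64(522), 157, array([494.5, 135.9,  17.1,  76.3]), array([496.5, 137.1,  75.1]))
vial_blue (0.73, np.int64(506), 167, array([500.4, 192.6,  17.2,  76.7]), array([503.8, 193.2,  75.4]))
vial_yellow (0.69, np.int64(384), 111, array([ 484.7, -210.5,   16.5,   81.3]), array([ 485.9, -208.9,   80. ]))
vial_green (0.84, np.int64(406), 105, array([ 465.7, -265.6,   16.8,   81.1]), array([ 466.9, -264. ,   79.9]))
```

View pics/s8.png

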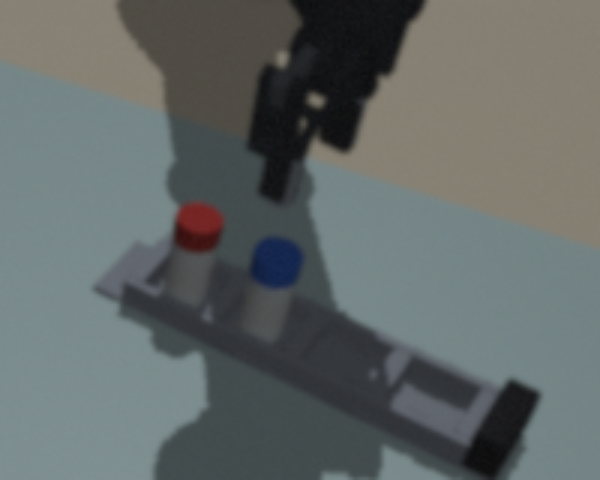

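Red and blue stand upright in the two pockets farthest from the black end (crop (197,255) and (270,290)). Yellow is next.

Request:
apply_moves(jaw=[0.5,0.5,0.5,0.5,0.5,0.5,0.5,0.5], delta_pos=[[0,6,34],[-1,13,73],[-2,20,113],[-3,27,153],[-4,34,193],[-5,41,233],[-6,48,273],[-6,55,312]], spin=[0,0,0,0,0,0,0,0])

```text
clock: 19.12
eef_pos: [0.4848, -0.1237, 0.3131]
eef_rot: [124.9, 89.9, 22.0]
wrist_force: [1.1, -0.6, -0.3]
width: 0.0644
```

```bash
python3 go.py 483.2 -210 300
```

```text
t 19.12 tcp [ 484.8 -123.7  313.1] yaw -12.9 x [ 0.  0. -1.] F [ 1.1 -0.6 -0.3] w 64.4
delta [13.1 17.7 84.5] spin 0.1 dist 87.28802518612935
```

Request:
apply_moves(jaw=[0.5,0.5,0.5,0.5,0.5,0.5,0.5,0.5], delta_pos=[[1,7,34],[3,12,60],[7,16,77],[11,17.7,84.5],[13,17.7,84.5],[13,17.7,84.5],[13,17.7,84.5],[13,17.7,84.5]], spin=[0,0,0,0,0,0,0,0])

```text
clock: 19.78
eef_pos: [0.4836, -0.2083, 0.2999]
eef_rot: [165.4, 89.9, 62.6]
wrist_force: [-0.0, 0.6, 0.2]
width: 0.0641
```

```bash
python3 go.py 483.2 -210 223
```

```text
t 19.78 tcp [ 483.6 -208.3  299.9] yaw -12.8 x [ 0.  0. -1.] F [-0.   0.6  0.2] w 64.1
delta [76.9 -0.1  1.9] spin 0.2 dist 76.90121549642204
```

Request:
apply_moves(jaw=[0.5,0.5,0.5,0.5,0.5,0.5,0.5,0.5], delta_pos=[[13,0,1.5],[28,0,1.5],[43,0,1.5],[57,0,1.5],[68,0,1.5],[75,0,1.5],[77,0,1.5],[77,0,1.5]], spin=[0,0,0,0,0,0,0,0])

```text
clock: 20.45
eef_pos: [0.4835, -0.2093, 0.2227]
eef_rot: [-177.2, 89.9, 80.1]
wrist_force: [0.5, -0.5, -0.2]
width: 0.0639
```

Request:
apply_moves(jaw=[0,-0.2,-0.5,-1,-1,-1,-1,-1], delta_pos=[[0,0,0],[0,0,0],[0,0,0],[0,0,0],[0,0,0],[0,0,0],[0,0,0],[0,0,0]], spin=[0,0,0,0,0,0,0,0])

```text
clock: 21.12
eef_pos: [0.4838, -0.2095, 0.2235]
eef_rot: [147.0, 89.9, 44.3]
wrist_force: [-1.2, 0.6, 6.2]
width: 0.0303
```

Request:
apply_moves(jaw=[-1,-1,-1,-1,-1,-1,-1,-1], delta_pos=[[-5,0,0],[-13,0,0],[-28,0,0],[-46,0,0],[-66,0,0],[-83,0,0],[-95,0,0],[-98,0,0]], spin=[0,0,0,0,0,0,0,0])

```text
clock: 21.78
eef_pos: [0.4842, -0.2102, 0.3238]
eef_rot: [111.8, 89.7, 9.1]
wrist_force: [0.1, 0.1, 0.3]
width: 0.0301
```

```bash
python3 go.py 510.4 252.2 320;  python3 - <<'E'
from h import *
d=vision.get_image("scene"); cv2.imwrite("pics/s9.png",cv2.resize(d["color"][40:200,150:330,::-1],None,fx=3,fy=3))
E
```

```text
t 21.78 tcp [ 484.2 -210.2  323.8] yaw -12.7 x [ 0.  0. -1.] F [0.1 0.1 0.3] w 30.1
delta [   4.4  -76.5 -456.8] spin 0.3 dist 463.1638763927312
```

View pics/s9.png

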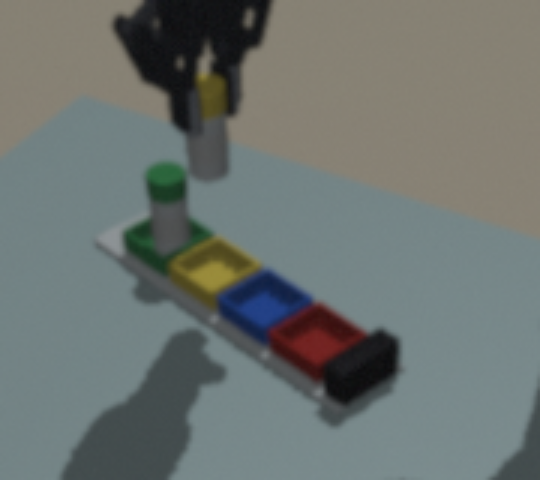

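The yellow vial is held upright (crop ~(208,135)) and green is still in place (168,205).

Request:
apply_moves(jaw=[-1,-1,-1,-1,-1,-1,-1,-1], delta_pos=[[0,-4,-22],[1,-9,-55],[1,-15,-93],[2,-22,-132],[2,-29,-171],[2,-35,-210],[3,-42,-249],[3,-48,-288]], spin=[0,0,0,0,0,0,0,0])

```text
clock: 22.5
eef_pos: [0.4997, 0.0835, 0.3196]
eef_rot: [120.6, 89.8, 17.9]
wrist_force: [1.2, -0.3, -0.8]
width: 0.0303
```

```bash
python3 go.py 510.4 252.2 318
```

```text
t 22.5 tcp [499.7  83.5 319.6] yaw -12.7 x [ 0.  0. -1.] F [ 1.2 -0.3 -0.8] w 30.3
delta [   1.7  -26.8 -166.9] spin 0.3 dist 169.0612802566127
```

Request:
apply_moves(jaw=[-1,-1,-1,-1,-1,-1,-1,-1], delta_pos=[[0,-6,-38],[0,-12,-76],[1,-18,-112],[1,-23,-142],[1,-26,-160],[1.7,-26.8,-167],[1.7,-26.8,-167],[1.7,-26.8,-167]], spin=[0,0,0,0,0,0,0,0])

```text
clock: 23.17
eef_pos: [0.5106, 0.2502, 0.3175]
eef_rot: [68.6, 89.9, -34.3]
wrist_force: [0.7, -0.3, 0.2]
width: 0.0305
```

```bash
python3 go.py 510.4 252.2 300
```

```text
t 23.17 tcp [510.6 250.2 317.5] yaw -12.8 x [ 0. -0. -1.] F [ 0.7 -0.3  0.2] w 30.5
delta [17.5 -0.7 -1.9] spin 0.2 dist 17.65404832844648
```

Request:
apply_moves(jaw=[-1,-1,-1,-1,-1,-1,-1,-1], delta_pos=[[6,-0.7,-1.9],[20,-0.7,-1.9],[38,-0.7,-1.9],[57,-0.7,-1.9],[74,-0.7,-1.9],[87,-0.7,-1.9],[94,-0.7,-1.9],[95.5,-0.7,-1.9]], spin=[0,0,0,0,0,0,0,0])

```text
clock: 23.83
eef_pos: [0.5102, 0.2507, 0.2207]
eef_rot: [11.1, 89.8, -91.9]
wrist_force: [-0.3, 0.1, -0.5]
width: 0.0299
```

```bash
python3 go.py 510.4 252.2 218.3
```

```text
t 23.83 tcp [510.2 250.7 220.7] yaw -13.0 x [-0. -0. -1.] F [-0.3  0.1 -0.5] w 29.9
delta [ 2.4 -0.1 -1.6] spin 0.0 dist 2.8833460342921073
```

Request:
apply_moves(jaw=[-1,-1,-1,-1,-1,-1,-1,-1], delta_pos=[[0.3,0,-1],[0.6,0,-1.5],[1,0,-1.5],[1.4,0,-1.5],[1.8,0,-1.5],[2.2,0,-1.5],[2.6,0,-1.5],[2.6,0,-1.5]], spin=[0,0,0,0,0,0,0,0])

```text
clock: 24.5
eef_pos: [0.5106, 0.2522, 0.2186]
eef_rot: [15.7, 89.9, -87.3]
wrist_force: [-1.3, -0.5, 3.3]
width: 0.03
```

```bash
python3 go.py 510.4 252.2 218.3
```

```text
t 24.5 tcp [510.6 252.2 218.6] yaw -13.0 x [ 0. -0. -1.] F [-1.3 -0.5  3.3] w 30.0
delta [ 0.3 -0.2  0.1] spin 0.0 dist 0.362282343620698
```

The floor contact reads 3.3 N. Releasing.

Request:
apply_moves(jaw=[-0.3,-0.2,-0.1,0,0.2,0.4,0.5,0.5], delta_pos=[[0.2,0,0],[0.2,0,0],[0.2,0,0],[0.2,0,0],[0.2,0,0],[0.2,0,0],[0.2,0,0],[0.2,0,0]], spin=[0,0,0,0,0,0,0,0])

```text
clock: 25.17
eef_pos: [0.5106, 0.2522, 0.2183]
eef_rot: [15.7, 89.8, -87.3]
wrist_force: [-0.6, 0.1, 0.4]
width: 0.0641
```

Request:
apply_moves(jaw=[0.5,0.5,0.5,0.5,0.5,0.5,0.5,0.5], delta_pos=[[-5,0,0],[-12,0,0],[-24,0,0],[-40,0,0],[-58,0,0],[-75,0,0],[-87,0,0],[-90,0,0]], spin=[0,0,0,0,0,0,0,0])

```text
clock: 25.83
eef_pos: [0.5116, 0.2526, 0.3115]
eef_rot: [108.1, 89.7, 5.1]
wrist_force: [0.4, 0.3, 0.1]
width: 0.064
```

```bash
python3 go.py 465.4 -266 312; python3 - <<'E'
from h import *
d=vision.get_image("scene"); cv2.imwrite("pics/s10.png",cv2.resize(d["color"][90:250,300:500,::-1],None,fx=3,fy=3))
c=cloud(d)
for n in ("vial_red","vial_blue","vial_yellow","vial_green"): print(n,capfit(d,c,n,"scene"))
E
```

```text
t 25.83 tcp [511.6 252.6 311.5] yaw -13.0 x [ 0.  0. -1.] F [0.4 0.3 0.1] w 64.0
delta [ -0.9  71.3 515.8] spin 0.0 dist 520.679611636112
vial_red (0.9, np.int64(474), 152, array([494. , 135. ,  17.3,  76.3]), array([497. , 136.6,  75.2]))
vial_blue (0.64, np.int64(543), 173, array([501.4, 191.8,  16.8,  76.5]), array([502.7, 192.8,  75.1]))
vial_yellow (0.65, np.int64(531), 168, array([511.8, 249.8,  15.4,  76.4]), array([513.9, 250.8,  75.4]))
vial_green (0.8, np.int64(380), 107, array([ 464.9, -266. ,   16.9,   81. ]), array([ 467.4, -264.8,   79.8]))
```

View pics/s10.png

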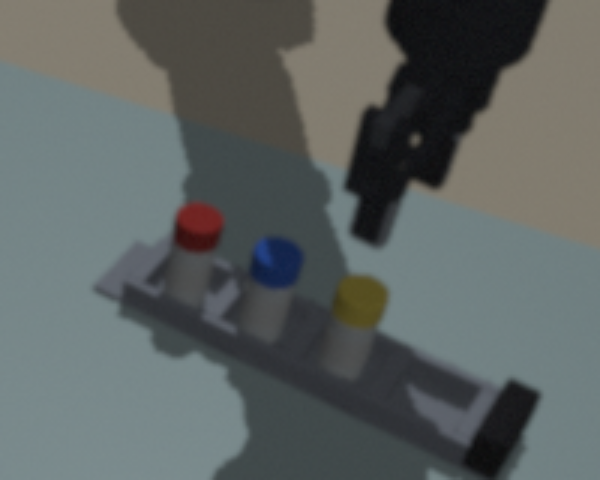

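Red, blue and yellow stand upright in order. The pocket beside the black block (crop ~(450,395)) is empty. Green is next.

Request:
apply_moves(jaw=[0.5,0.5,0.5,0.5,0.5,0.5,0.5,0.5], delta_pos=[[0,5,34],[0,10,73],[0,16,113],[0,21,153],[0,27,193],[0,32,233],[0,38,273],[0,43,312]], spin=[0,0,0,0,0,0,0,0])

```text
clock: 26.75
eef_pos: [0.4812, -0.0632, 0.3079]
eef_rot: [-23.9, 89.7, -126.8]
wrist_force: [0.6, 0.2, -0.2]
width: 0.0642
```

```bash
python3 go.py 465.2 -266 308
```

```text
t 26.75 tcp [481.2 -63.2 307.9] yaw -12.9 x [-0. -0. -1.] F [ 0.6  0.2 -0.2] w 64.2
delta [  0.7  29.8 201.2] spin 0.1 dist 203.41386122781662
```

Request:
apply_moves(jaw=[0.5,0.5,0.5,0.5,0.5,0.5,0.5,0.5], delta_pos=[[0,6,40],[0,12,79],[0,18,118],[0,23,153],[0,27,180],[0,29,195],[0,29.8,201],[0,29.8,201]], spin=[0,0,0,0,0,0,0,0])

```text
clock: 27.42
eef_pos: [0.4645, -0.267, 0.3081]
eef_rot: [-33.8, 89.6, -136.9]
wrist_force: [-0.5, 0.2, -1.0]
width: 0.0642
```

```bash
python3 go.py 465.2 -266 300
```

```text
t 27.42 tcp [ 464.5 -267.   308.1] yaw -13.1 x [-0. -0. -1.] F [-0.5  0.2 -1. ] w 64.2
delta [ 8.1  0.5 -1.2] spin -0.1 dist 8.158374231739057
```

Request:
apply_moves(jaw=[0.5,0.5,0.5,0.5,0.5,0.5,0.5,0.5], delta_pos=[[3,0.5,-1.2],[6,0.5,-1.2],[8,0.5,-1.2],[8,0.5,-1.2],[8,0.5,-1.2],[8,0.5,-1.2],[8,0.5,-1.2],[8,0.5,-1.2]], spin=[0,0,0,0,0,0,0,0])

```text
clock: 28.08
eef_pos: [0.4653, -0.2659, 0.3002]
eef_rot: [-31.4, 89.7, -134.5]
wrist_force: [0.4, -0.1, 0.3]
width: 0.0639
```

```bash
python3 go.py 465.2 -266 223
```

```text
t 28.08 tcp [ 465.3 -265.9  300.2] yaw -13.1 x [-0. -0. -1.] F [ 0.4 -0.1  0.3] w 63.9
delta [77.2  0.2 -0.3] spin -0.1 dist 77.21506267951769
```

Request:
apply_moves(jaw=[0.5,0.5,0.5,0.5,0.5,0.5,0.5,0.5], delta_pos=[[13,0,0],[28,0,0],[43,0,0],[57,0,0],[68,0,0],[75,0,0],[77,0,0],[77,0,0]], spin=[0,0,0,0,0,0,0,0])

```text
clock: 28.75
eef_pos: [0.465, -0.2663, 0.223]
eef_rot: [-35.2, 89.6, -138.3]
wrist_force: [-0.2, 0.4, -0.5]
width: 0.0642
```

Request:
apply_moves(jaw=[0,-0.2,-0.5,-1,-1,-1,-1,-1], delta_pos=[[0,0,0],[0,0,0],[0,0,0],[0,0,0],[0,0,0],[0,0,0],[0,0,0],[0,0,0]], spin=[0,0,0,0,0,0,0,0])

```text
clock: 29.42
eef_pos: [0.4653, -0.2667, 0.2239]
eef_rot: [-22.1, 89.7, -125.2]
wrist_force: [-0.9, 1.3, 5.1]
width: 0.0306
```

Request:
apply_moves(jaw=[-1,-1,-1,-1,-1,-1,-1,-1], delta_pos=[[-5,0,0],[-13,0,0],[-28,0,0],[-46,0,0],[-66,0,0],[-83,0,0],[-95,0,0],[-98,0,0]], spin=[0,0,0,0,0,0,0,0])

```text
clock: 30.08
eef_pos: [0.4661, -0.2667, 0.3242]
eef_rot: [20.4, 89.7, -82.8]
wrist_force: [-0.4, -0.2, -0.0]
width: 0.03
```

```bash
python3 go.py 518.5 309.6 320;  python3 - <<'E'
from h import *
d=vision.get_image("scene"); cv2.imwrite("pics/s11.png",cv2.resize(d["color"][20:200,130:330,::-1],None,fx=3,fy=3))
E
```

```text
t 30.08 tcp [ 466.1 -266.7  324.2] yaw -13.1 x [ 0. -0. -1.] F [-0.4 -0.2 -0. ] w 30.0
delta [   1.   -79.8 -573.2] spin -0.1 dist 578.7017671974118
```

View pics/s11.png

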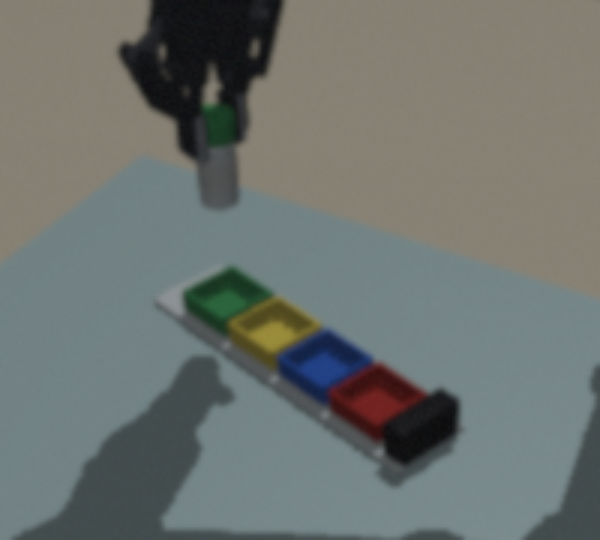

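The green vial is held upright (crop ~(218,165)) and all holders are empty.

Request:
apply_moves(jaw=[-1,-1,-1,-1,-1,-1,-1,-1], delta_pos=[[0,-3,-22],[0,-8,-55],[0,-13,-93],[0,-18,-132],[0,-24,-171],[0,-29,-210],[0,-35,-249],[0,-40,-288]], spin=[0,0,0,0,0,0,0,0])

```text
clock: 30.8
eef_pos: [0.4915, 0.0251, 0.3211]
eef_rot: [-7.3, 89.7, -110.4]
wrist_force: [0.5, -0.1, 0.1]
width: 0.03
```

```bash
python3 go.py 518.5 309.6 320
```

```text
t 30.8 tcp [491.5  25.1 321.1] yaw -13.1 x [-0. -0. -1.] F [ 0.5 -0.1  0.1] w 30.0
delta [  -0.5  -38.2 -283.3] spin -0.1 dist 285.82984173080854
```

Request:
apply_moves(jaw=[-1,-1,-1,-1,-1,-1,-1,-1], delta_pos=[[-1,-5,-38],[-1,-10,-77],[-1,-16,-116],[-1,-21,-155],[-1,-26,-194],[-1,-31,-230],[-1,-35,-260],[-1,-38,-278]], spin=[0,0,0,0,0,0,0,0])

```text
clock: 31.47
eef_pos: [0.5164, 0.3089, 0.319]
eef_rot: [-23.9, 89.6, -126.7]
wrist_force: [0.2, -0.3, 0.2]
width: 0.0303
```

```bash
python3 go.py 518.5 309.6 310
```

```text
t 31.47 tcp [516.4 308.9 319. ] yaw -12.8 x [-0. -0. -1.] F [ 0.2 -0.3  0.2] w 30.3
delta [ 9.   1.9 -1.2] spin 0.2 dist 9.26057478885766
```

Request:
apply_moves(jaw=[-1,-1,-1,-1,-1,-1,-1,-1], delta_pos=[[3,1.9,-1.2],[6,1.9,-1.2],[9,1.9,-1.2],[9,1.9,-1.2],[9,1.9,-1.2],[9,1.9,-1.2],[9,1.9,-1.2],[9,1.9,-1.2]], spin=[0,0,0,0,0,0,0,0])

```text
clock: 32.13
eef_pos: [0.5186, 0.3091, 0.3104]
eef_rot: [-23.7, 89.7, -126.5]
wrist_force: [-1.3, -0.4, -0.0]
width: 0.0298
```

```bash
python3 go.py 518.5 309.6 222
```

```text
t 32.13 tcp [518.6 309.1 310.4] yaw -12.9 x [-0. -0. -1.] F [-1.3 -0.4 -0. ] w 29.8
delta [88.4 -0.  -0.9] spin 0.1 dist 88.3614092092629
```

Request:
apply_moves(jaw=[-1,-1,-1,-1,-1,-1,-1,-1], delta_pos=[[10,0,-0.5],[25,0,-0.5],[42,0,-0.5],[58,0,-0.5],[72,0,-0.5],[82,0,-0.5],[87,0,-0.5],[88,0,-0.5]], spin=[0,0,0,0,0,0,0,0])

```text
clock: 32.8
eef_pos: [0.5181, 0.309, 0.2211]
eef_rot: [-26.9, 89.6, -129.7]
wrist_force: [0.8, -0.1, -0.8]
width: 0.0302
```

```bash
python3 go.py 518.5 309.6 218.5
```

```text
t 32.8 tcp [518.1 309.  221.1] yaw -12.9 x [-0. -0. -1.] F [ 0.8 -0.1 -0.8] w 30.2
delta [ 2.6  0.3 -0.7] spin 0.1 dist 2.7151396238092462
```

Request:
apply_moves(jaw=[-1,-1,-1,-1,-1,-1,-1,-1], delta_pos=[[0.4,0.2,-0.5],[0.8,0.2,-0.5],[1.2,0.2,-0.5],[1.6,0.2,-0.5],[2,0.2,-0.5],[2.3,0.2,-0.5],[2.6,0.2,-0.5],[2.6,0.2,-0.5]], spin=[0,0,0,0,0,0,0,0])

```text
clock: 33.47
eef_pos: [0.5185, 0.3095, 0.2189]
eef_rot: [-27.6, 89.6, -130.5]
wrist_force: [0.0, 0.4, 2.6]
width: 0.03
```

```bash
python3 go.py 518.5 309.6 218.5
```

```text
t 33.47 tcp [518.5 309.5 218.9] yaw -12.9 x [-0. -0. -1.] F [0.  0.4 2.6] w 30.0
delta [ 0.4 -0.1 -0.1] spin 0.1 dist 0.46468293274729217
```

Request:
apply_moves(jaw=[-1,-1,-0.3,-0.2,0,0.2,0.5,0.5], delta_pos=[[0.2,0,0],[0.3,0,0],[0.3,0,0],[0.3,0,0],[0.3,0,0],[0.3,0,0],[0.3,0,0],[0.3,0,0]], spin=[0,0,0,0,0,0,0,0])

```text
clock: 34.13
eef_pos: [0.5185, 0.3095, 0.2185]
eef_rot: [-27.1, 89.6, -130.0]
wrist_force: [-0.5, -0.7, -0.1]
width: 0.064
```

Request:
apply_moves(jaw=[0.5,0.5,0.5,0.5,0.5,0.5,0.5,0.5], delta_pos=[[-3,0,0],[-12,0,0],[-26,0,0],[-44,0,0],[-66,0,0],[-90,0,0],[-112,0,0],[-125,0,0]], spin=[0,0,0,0,0,0,0,0])

```text
clock: 34.8
eef_pos: [0.5199, 0.3101, 0.347]
eef_rot: [-7.4, 89.8, -110.3]
wrist_force: [0.9, -0.1, -0.5]
width: 0.0639
```

Request:
apply_moves(jaw=[0.5,0.5,0.5,0.5,0.5,0.5,0.5,0.5], delta_pos=[[-10,0,0],[-20,0,0],[-30,0,0],[-30,0,0],[-30,0,0],[-30,0,0],[-30,0,0],[-30,0,0]], spin=[0,0,0,0,0,0,0,0])

```text
clock: 35.47
eef_pos: [0.5196, 0.3101, 0.376]
eef_rot: [-18.2, 89.7, -121.0]
wrist_force: [-0.6, 1.1, 0.5]
width: 0.0643
```

```bash
python3 go.py; python3 - <<'E'
from h import *
d=vision.get_image("scene"); cv2.imwrite("pics/s12.png",d["color"][:,:,::-1])
cv2.imwrite("pics/s13.png",cv2.resize(d["color"][90:250,300:500,::-1],None,fx=3,fy=3))
c=cloud(d)
for n in ("vial_red","vial_blue","vial_yellow","vial_green"): print(n,capfit(d,c,n,"scene"))
print([(round(l["conf"],2),w(d,l["xyz"]).round(3)) for l in vision.landmark_of("scene","flask")])
E
```

```text
t 35.47 tcp [519.6 310.1 376. ] yaw -12.9 x [-0. -0. -1.] F [-0.6  1.1  0.5] w 64.3
vial_red (0.92, np.int64(505), 156, array([494.2, 136. ,  16.5,  76.4]), array([496.4, 137.1,  75.4]))
vial_blue (0.91, np.int64(537), 173, array([501.4, 192.2,  16.7,  76.6]), array([503.6, 192.7,  75.4]))
vial_yellow (0.82, np.int64(525), 172, array([510.5, 249.4,  16. ,  76.6]), array([512.9, 250.4,  75.4]))
vial_green (0.77, np.int64(607), 198, array([519. , 309.3,  17. ,  76.7]), array([520.7, 309.1,  75.7]))
[(0.6, array([ 0.775,  0.004, -0.004]))]
```

View pics/s12.png

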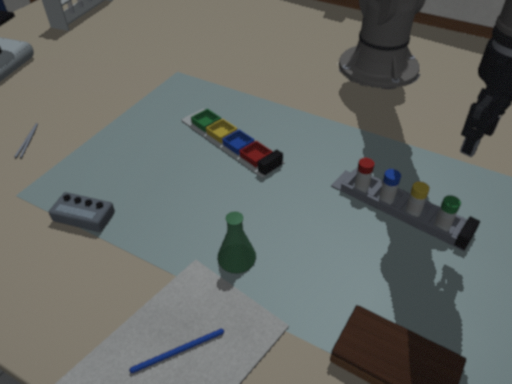

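View pics/s13.png

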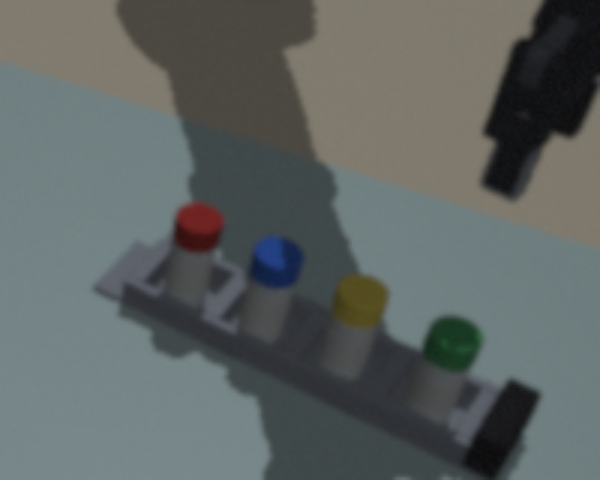

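All four vials stand upright, with green beside the black block at (467,230) and then yellow, blue and red. The flask at (236,245) has not moved, and the gripper is clear. Handing in.

```bash
python3 -c "
from plant import workorder
print(workorder.sign_off())"
```

```text
the job is handed in; nothing more can be done
None
```

All four vials are in the rack in reverse order, and I handed the job in at about 35.5 s on the clock. Counted from the rack's black end they stand green, yellow, blue, red; in the row, red was nearest the black end.

- **Placing:** I lowered each vial until the wrist force showed contact with the pocket floor (about 3 to 8 N), then released it.
- **Last picture:** All four vials look upright. Their caps are within about 3 mm of the pocket centres, and the cap tops are all at 76 to 77 mm, 5 mm lower than at the start, as expected. The flask was found within 1 mm of where it started, and the open gripper was well above everything.
- **Doubtful readings:** In the first top-camera images the network mixed up some names, for example offering the red vial as blue. I used the scene camera's fits instead, which agreed with the picture. No check failed.

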